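Release the child-proof tablet drawer with its key rod

ROBOT

A 7-joint arm with a two-finger parallel gripper is mounted at the origin on a cart in front of the work surface, level with it; the furniture and walls round the work are solid. World frame = base frame: x ahead of the robot, y to its left, z up, the work surface at z = 0. Lengths are in m, angles in rad, forces in N, time in s.
With the tool pointing down it reaches from about 0.4 to 0.85 m from the base axis. Payload 10.4 kg.
Tool frame: the origin (TCP) lies at the very end of the fingers, on their centre line; the grasp point (between the pads) lies 19 mm behind it; z points along the fingers, y is the line along which they close (so a half turn about z gives the same grasp; the last joint's range is limited). The gripper opens to 85 mm and grips with 20 to 120 N. Pads are 22 mm wide; open, the fingers measure 114 mm over their backs; the gripper's body (76 mm by 85 mm) begins 54 mm behind the grasp point. The pads swing forward as they close: fully open they stand 13 mm farther back than shut.
Start: joints at [1.103, 0.332, -0.065, 1.46, 0.022, 1.35, -0.088], TCP at [0.269, -0.564, 0.231] pointing down, gripper open.
Joint ranges: [-2.6, 2.6], [-0.5, 2.12], [-1.47, 1.34], [0.16, 2.42], [-1.27, 4.41], [0.06, 2.06], [-2.6, 2.6]. Speed limits (rad/s): [2.22, 2.22, 2.79, 2.79, 3.14, 3.14, 3.14].

INTERFACE

Orientations are given as a unit quaternion [x, y, z, w].
In Python, from rig import ctrl gives the robot as it stands. Calls block until the motion is done:
- ctrl.move_pose(position, orientation): joint-space move of the TCP to a pose.
- ctrl.line_to(position, v=0.15, orientation=None): straight line of the TCP; orientation=None keeps the orientation; v is the mean speed in m/s.
- ctrl.set_joints(angles): joint-space move.
- ctrl.move_gripper(opening): finger opening in m; the grip force is fixed at half the most; returns when the fingers have stopped.
- ctrl.pause(seconds).
- ctrl.inverse_kinematics(position, orientation): joint angles nearest the present ones, or None.
- ctrl.sense(): the state.
- ctrl.grab_frame(name): name is "scene" or "top"; returns the picture (480x640x3 uint8, blue, green, red); there is no depth.
- ctrl.get_calibration(name): a dict with "fx", "fy", "cx", "cy" (pixels), "T" (4x4, takes a point from camera to world coordinates). Camera axes: x right, y up, looking along -z (the intrinsics and any distortion apply to the point x, -y, -z); pixel columns grow to the right and rows downward; lengths in m; the calibration is good to about 2 mm. A picture is of the moment at which its call begins. get_calibration takes no time and is no camera call.
A pose or a line that the arm cannot do raises ctrl.IKError and nothing moves.
- ctrl.sign_off(): hands the job in; it is judged then, once.
The state is a dict: "time": time; "joints": joint angles; "joint_vel": joint speeds; "effort": joint torques, N m; "eef_pos": TCP position; "tool_rot": TCP orientation; "wrist_force": force on the tool from outside, world axes, zero at the start; "wrist_torque": the same for the moment, N m; "grip_width": finger opening in m; "gripper_force": force on a finger pad.
Only numpy, scipy, OpenCV 4.12 (cv2) and the standard library are available. Lean on these libraries where they do the work, as an engineer would, in place of code of your own. Each camera call takes 0.05 s, during which the arm holds its last target. There are 200 camera calls.

TASK

The white child-proof tablet box is locked. Take the key (the steel rod with the wooden handle) out of its wooden stand, push the rod through the narrow slot in the box's lid, feel for the hidden latch tab below and press it down gently, never forcing it, until the drawer springs open; then put the key back in its stand, fully home, and leave the drawer open.

Things in the scene. Friction and masses are not known exactly. Their poses are not given: they have to be found in the camera images.
- box: White box, 150 (x) x 170 (y) x 110 mm high, fixed to the worktop; a wooden drawer front 48 mm high fills the lower front, without handle. Origin at the centre of its underside, z up, -x is the drawer side (towards the robot, give or take its yaw), y along the slot.
- slot (a point): Centre of the slot mouth, at the upper face of the steel plate on the lid (110 mm up). The slot is straight-walled, 12 mm wide along the box's x and 46 mm long along the box's y; axes as the box. More than 20 N on the box or any of its parts breaks the latch.
- tab_zone (a point): 32 mm below slot: middle of the zone that holds the hidden level black tab (20 mm along x, 12 mm along y). The tab's place differs each time and is not measured: centre on the slot's centre plane, anywhere from 16 mm to the -y side to 16 mm to the +y side, its face 20 to 44 mm below slot. Nothing else lies under the slot to 60 mm depth.
- drawer (a joint): Drawer, m: 0 shut and locked. The sprung tab starts to yield at about 4 N, goes straight down, frees the drawer after about 5 mm of travel at about 8 N, and meets a rigid stop at 8 mm. Once freed, a spring drives the drawer out towards the box's -x in about 0.3 s to 0.034, where it stays.
- key: The key, 143 mm long, about 80 g, loose, standing upright in the stand. Origin at the centre of the rod's flat lower tip, z along the key towards the handle. Steel rod 8 mm in diameter from 0 to 75 mm, steel collar 26 mm in diameter from 75 to 81 mm, round wooden handle 22 mm in diameter from 81 to 143 mm (grip it at about 112 mm).
- stand: Wooden block, 60 x 60 x 82 mm high, fixed to the worktop; origin at the centre of its underside, z up.
- stand_hole (a point): Centre of the mouth of the round hole in the top of the stand (82 mm up): 11 mm in diameter, 78 mm deep, straight down. With the key home its collar rests on the stand's top and its tip is 7 mm above the worktop.
Things that resemble listed ones, but are neither listed nor needed, are in the scene too. There is more than one size of the key; the job needs the smallest.

How it is judged:
By the outcome, as a careful person would: the job done as asked, in the order asked, and still so for the second after the job is handed in, with the robot touching nothing.
It also fails if it takes over 72 s, if anything falls off the work surface, if the arm or the gripper's body presses on something with over 40 N, if the wrist force passes 120 N, or if a joint passes its speed limit or range.

## Working session

There is one attempt and no reset: what is moved stays moved. The work goes in short steps, each a Python script; the robot and the scene stay as the last script left them, time stands still between calls to the robot, and variables do not carry over. Pictures are saved under pics/ and viewed, at most 10 in all, crops included, and the job is handed in when it is done.

```bash
mkdir -p pics; ls; python3 - <<'E'
from rig import ctrl
import cv2
for n in("scene","top"):
    cv2.imwrite(f"pics/{n}0.png",ctrl.grab_frame(n)); c=ctrl.get_calibration(n); print(n,c)
s=ctrl.sense();print(s)
E
```

```text
pics
scene {'fx': 517.3422750681832, 'fy': 517.3422750681832, 'cx': 320.1033757412633, 'cy': 244.39366912002882, 'T': array([[-0.90846834,  0.30638195, -0.28428045,  0.23355658],
       [-0.41792196, -0.67428366,  0.60883724,  0.48954076],
       [-0.00514892,  0.6719164 ,  0.7406091 ,  0.77533417],
       [ 0.        ,  0.        ,  0.        ,  1.        ]])}
top {'fx': 512.572795889742, 'fy': 512.572795889742, 'cx': 314.5607572199726, 'cy': 242.2677302731027, 'T': array([[ 2.39292263e-03,  9.95163103e-01, -9.82072938e-02,
         4.07748342e-01],
       [-9.99643721e-01, -2.30236697e-04, -2.66904121e-02,
        -7.13956213e-02],
       [-2.65839243e-02,  9.82361727e-02,  9.94807996e-01,
         1.02050057e+00],
       [ 0.00000000e+00,  0.00000000e+00,  0.00000000e+00,
         1.00000000e+00]])}
{'time': 0.1, 'joints': array([ 1.10342235,  0.33280778, -0.0646626 ,  1.46081996,  0.02161848,
        1.34993129, -0.08851252]), 'joint_vel': array([-1.46428436e-03,  3.41840960e-04,  8.45621087e-04, -2.22820579e-03,
       -5.00155194e-04, -1.69272818e-04, -9.23545027e-05]), 'effort': array([ 7.94191546e-04, -6.26747990e+01,  4.88874048e-02, -3.92427671e+01,
        1.62300153e-02,  7.02697813e-03, -3.14937631e-05]), 'eef_pos': array([ 0.26873861, -0.56390912,  0.23061382]), 'tool_rot': array([ 9.75376360e-01,  2.20546033e-01, -1.82545046e-04, -6.08627269e-04]), 'wrist_force': array([ 0.39520661, -0.38355808,  0.06157227]), 'wrist_torque': array([-0.00697676, -0.0327008 , -0.05210302]), 'gripper_force': 0.0, 'grip_width': 0.08569913728048528}
```

View pics/scene0.png

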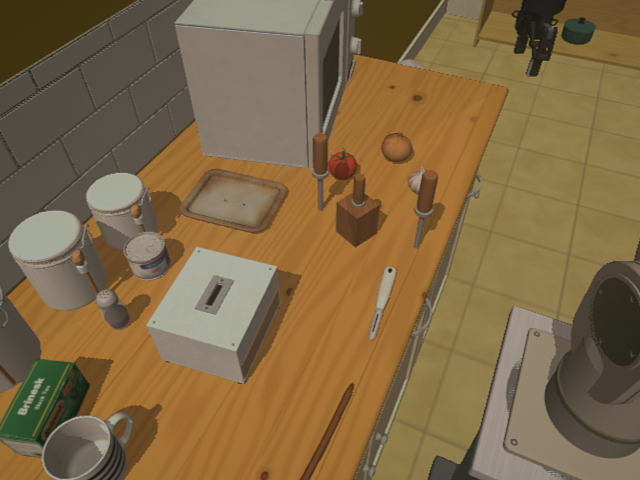

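View pics/top0.png

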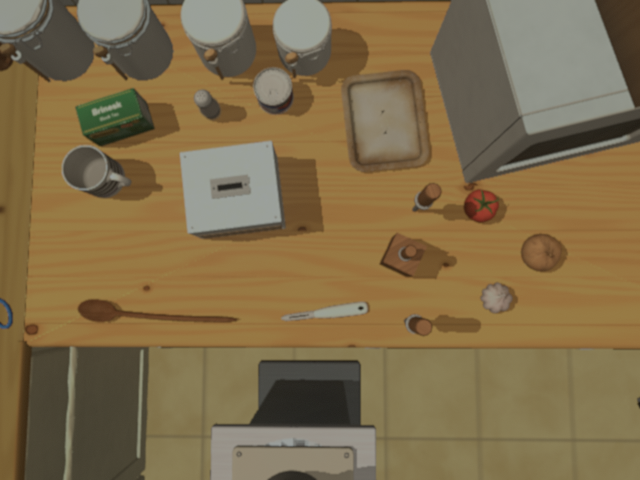

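Candidates for the key are three upright rods with wooden handles. In the top view they are at (410,250) in the wooden stand, (428,195) and (418,325); in the scene view at (359,190), (320,155) and (426,190). The one in the stand fits: it is the smallest, and the other two stand free on the worktop. The box slot is at top (231,186), scene (213,293). I'll confirm this in one enlarged crop.

```bash
python3 - <<'E'
import cv2,numpy as np
t=cv2.imread("pics/top0.png");s=cv2.imread("pics/scene0.png")
def crop(i,x,y,w,h):
    return cv2.resize(i[y:y+h,x:x+w],(400,300),interpolation=cv2.INTER_CUBIC)
a=np.hstack([crop(t,360,180,100,75+25-25),crop(t,180,150,100,75)])
a=np.hstack([crop(t,360,215,100,75),crop(t,180,150,100,75)])
b=np.hstack([crop(s,310,170,100,75),crop(s,163,255,100,75)])
cv2.imwrite("pics/crop1.png",np.vstack([a,b]))
E
```

```text
(no output)
```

View pics/crop1.png

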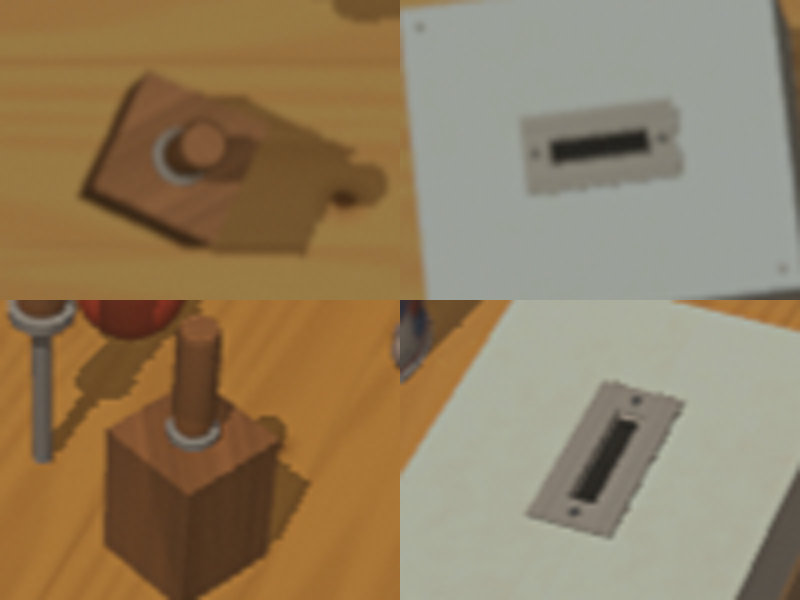

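```bash
cat > h.py <<'E'
import numpy as np, cv2
from rig import ctrl
def plane(n,uv,z):
    c=ctrl.get_calibration(n);T=c["T"]
    d=T[:3,:3]@np.array([(uv[0]-c["cx"])/c["fx"],-(uv[1]-c["cy"])/c["fy"],-1])
    o=T[:3,3];return o+d*(z-o[2])/d[2]
def ray(n,uv):
    c=ctrl.get_calibration(n);a=plane(n,uv,0);o=c["T"][:3,3];return o,(a-o)/np.linalg.norm(a-o)
def tri(l):
    A=0;b=0
    for n,uv in l:
        o,d=ray(n,uv);P=np.eye(3)-np.outer(d,d);A=A+P;b=b+P@o
    return np.linalg.solve(A,b)
def proj(n,p):
    c=ctrl.get_calibration(n);q=c["T"][:3,:3].T@(np.asarray(p)-c["T"][:3,3])
    return np.array([c["cx"]+c["fx"]*q[0]/-q[2],c["cy"]-c["fy"]*q[1]/-q[2]])
E
python3 - <<'E'
from h import *
np.set_printoptions(precision=4,suppress=True)
C=lambda x,y,x0,y0:(x0+x/4-.375,y0+y/4-.375)
t=lambda x,y:C(x,y,360,215); t2=lambda x,y:C(x-400,y,180,150)
s=lambda x,y:C(x,y-300,310,170); s2=lambda x,y:C(x-400,y-300,163,255)
print("keytop",plane("top",t(204,145),.15),plane("scene",s(200,324),.15),tri([("top",t(204,145)),("scene",s(200,324))]))
print("collar",plane("top",t(181,156),.088),plane("scene",s(193,430),.088))
print("standcorn top",[plane("top",t(*p),.082) for p in [(148,72),(90,188)]])
print("scene",[plane("scene",s(*p),.082) for p in [(106,432),(187,494),(280,437)]])
for n,a,b in(("top",t2(535,153),t2(662,137)),("scene",s2(574,511),s2(637,400))):
    a=plane(n,a,.11);b=plane(n,b,.11);d=a-b;print(n,(a+b)/2,np.linalg.norm(d),"y axis ang",np.degrees(np.arctan2(-d[0],d[1])))
# box top edges in scene/top
img=cv2.imread("pics/top0.png")
print("boxcorn",[plane("top",p,.11) for p in [(181,153),(272,142),(281,222),(188,235)]])
for z in(.0,): 
  print("othertips",plane("scene",(321,209),0),plane("scene",(418,247),0))
from scipy.spatial.transform import Rotation as R
print(R.from_quat(ctrl.sense()["tool_rot"]).as_matrix())
E
```

```text
keytop [ 0.479 -0.211  0.15 ] [ 0.4788 -0.2113  0.15  ] [ 0.4789 -0.211   0.1502]
collar [ 0.479  -0.2105  0.088 ] [ 0.477  -0.2062  0.088 ]
standcorn top [array([ 0.5182, -0.1969,  0.082 ]), array([ 0.4648, -0.1698,  0.082 ])]
scene [array([ 0.5172, -0.1934,  0.082 ]), array([ 0.4652, -0.17  ,  0.082 ]), array([ 0.4387, -0.2251,  0.082 ])]
top [0.6004 0.108  0.11  ] 0.05816216547118262 y axis ang 7.09418216545243
scene [0.5993 0.1086 0.11  ] 0.05793692455923828 y axis ang 6.982057218662598
boxcorn [array([0.6618, 0.1979, 0.11  ]), array([0.6815, 0.0312, 0.11  ]), array([0.5342, 0.0134, 0.11  ]), array([0.5108, 0.181 , 0.11  ])]
othertips [ 0.5725 -0.2423  0.    ] [ 0.3489 -0.2229  0.    ]
[[ 0.9027  0.4302 -0.0006]
 [ 0.4302 -0.9027  0.0011]
 [-0.0001 -0.0013 -1.    ]]
```

Confirmed: the crop shows the smallest key, collar seated, in the wooden stand, and the slot plate on the lid. The key is at (0.479, -0.211); the slot is at (0.600, 0.108) with a yaw of 7°. Next I check IK and grasp.

```bash
cat >> h.py <<'E'
from scipy.spatial.transform import Rotation as R
np.set_printoptions(precision=4,suppress=True)
YAW=np.radians(7.04); BX=np.array([np.cos(YAW),np.sin(YAW),0]); BY=np.array([-np.sin(YAW),np.cos(YAW),0])
def quat(a):  # tool y at world angle a, z down
    y=np.array([np.cos(a),np.sin(a),0]);z=np.array([0,0,-1.]);x=np.cross(y,z)
    return R.from_matrix(np.c_[x,y,z]).as_quat()
KEY=np.array([.479,-.211]); SLOT=np.array([.600,.108])
def st(m=""):
    s=ctrl.sense();print(m,round(s["time"],2),s["eef_pos"],"F",s["wrist_force"],"T",s["wrist_torque"],"g",round(s["grip_width"],4),round(s["gripper_force"],1));return s
E
python3 - <<'E'
from h import *
for a in (YAW,YAW+np.pi):
    print([ctrl.inverse_kinematics(p,quat(a)) for p in ([*KEY,.25],[*KEY,.10],[*SLOT,.22],[*SLOT,.15])])
E
```

```text
[array([ 0.7822,  0.1315, -0.4934,  1.6782,  0.0637,  1.3478,  0.4012]), array([ 0.7778,  0.2708, -0.5078,  1.8596,  0.1506,  1.0489,  0.3329]), array([ 0.3794,  0.4222, -0.8304,  1.4862,  0.3138,  1.3712, -0.3465]), array([ 0.3669,  0.476 , -0.8082,  1.5729,  0.3571,  1.2467, -0.3778])]
[array([-0.7214,  0.1487,  1.1658,  1.7445, -0.1404,  1.3403, -2.5461]), array([-0.6377,  0.4413,  1.1743,  1.9262, -0.4625,  1.0823, -2.2894]), array([ 0.662 ,  0.7107, -1.3934,  1.4733,  0.698 ,  1.53  ,  2.5538]), array([ 0.6162,  0.6919, -1.2456,  1.5613,  0.6644,  1.373 ,  2.5699])]
```

```bash
python3 - <<'E'
from h import *
q=quat(YAW)
p=ctrl.sense()["eef_pos"]; 
ctrl.move_pose([p[0],p[1],.30],ctrl.sense()["tool_rot"])
ctrl.move_pose([*KEY,.28],q); ctrl.move_gripper(.05); st("above")
ctrl.line_to([*KEY,.18]); st()
for n in("scene","top"): cv2.imwrite(f"pics/{n}1.png",ctrl.grab_frame(n))
s=cv2.imread("pics/scene1.png");t=cv2.imread("pics/top1.png")
f=lambda i,x,y:cv2.resize(i[y:y+150,x:x+100],(400,600),interpolation=cv2.INTER_CUBIC)
cv2.imwrite("pics/crop2.png",np.hstack([f(s,310,100),f(t,360,180)]))
print("tip pix",proj("scene",[*KEY,.15]),proj("scene",[*KEY,.18]))
E
```

```text
above 2.44 [ 0.479  -0.2112  0.28  ] F [ 0.5617 -0.2454  0.1097] T [-0.0154 -0.0238 -0.0218] g 0.0498 0.0
 3.26 [ 0.4795 -0.2111  0.1809] F [-0.1614  0.518  -0.4361] T [-0.0369 -0.0324 -0.0267] g 0.05 0.0
tip pix [359.4741 175.7016] [360.3222 162.946 ]
```

View pics/crop2.png

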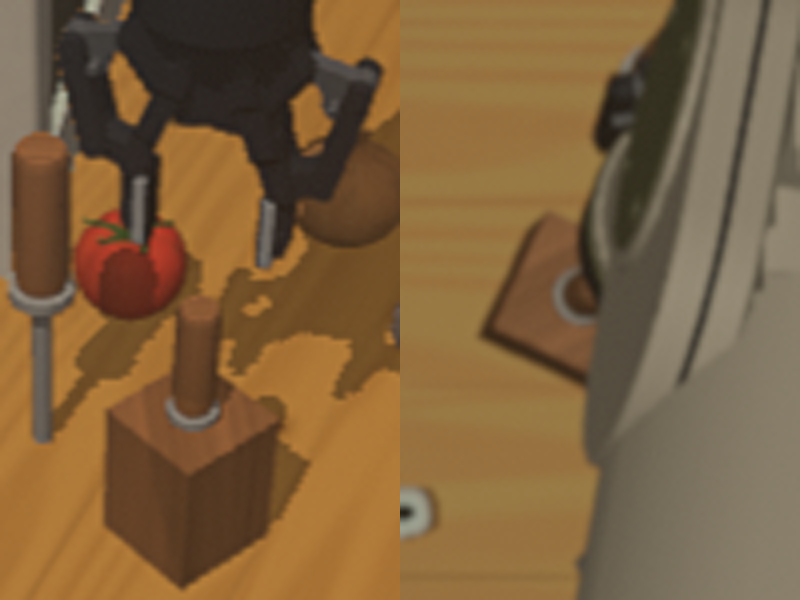

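The picture shows the open fingers straddling the handle: fingertips at about scene (345,161) and (376,166), midpoint on the key axis. I'll grasp and lift.

```bash
python3 - <<'E'
from h import *
ctrl.line_to([*KEY,.10],v=.08); st("down")
ctrl.move_gripper(.012); st("grip")
ctrl.line_to([*KEY,.15],v=.08); st()
ctrl.line_to([*KEY,.24],v=.12); st("up")
ctrl.move_pose([*SLOT,.24],quat(YAW)); st()
ctrl.line_to([*SLOT,.218],v=.1); ctrl.pause(.2);s=st("hover")
for n in("scene","top"): cv2.imwrite(f"pics/{n}2.png",ctrl.grab_frame(n))
s=cv2.imread("pics/scene2.png");t=cv2.imread("pics/top2.png")
f=lambda i,x,y:cv2.resize(i[y:y+150,x:x+100],(400,600),interpolation=cv2.INTER_CUBIC)
cv2.imwrite("pics/crop3.png",np.hstack([f(s,165,190),f(t,180,120)]))
print("exp tip pix",proj("scene",[*SLOT,.125]),proj("scene",[*SLOT,.2]),proj("scene",[*SLOT,.11]))
E
```

```text
down 4.51 [ 0.4794 -0.2112  0.1005] F [-0.1628 -0.0107 -0.2067] T [-0.0144  0.0173 -0.0159] g 0.0499 0.0
grip 4.88 [ 0.4793 -0.2111  0.1006] F [-0.6576 -0.0924  4.7374] T [ 0.0783  0.2138 -0.0091] g 0.0209 58.5
 5.65 [ 0.4787 -0.2109  0.1497] F [ 0.0311  0.2322 -0.5595] T [0.0192 0.0263 0.0085] g 0.0205 58.6
up 6.55 [ 0.4786 -0.2109  0.2391] F [-0.7155 -1.1878 -0.8918] T [ 0.0231  0.0409 -0.0066] g 0.0204 58.7
 7.83 [0.6002 0.1061 0.2397] F [ 0.1788  0.0421 -0.4653] T [-0.005  -0.0466  0.0629] g 0.0203 58.7
hover 8.4 [0.6003 0.1079 0.2187] F [-0.1645 -0.1807 -0.9141] T [ 0.0099 -0.0398  0.0062] g 0.0203 58.7
exp tip pix [212.5391 287.0349] [204.4421 255.9527] [214.0283 292.7517]
```

View pics/crop3.png

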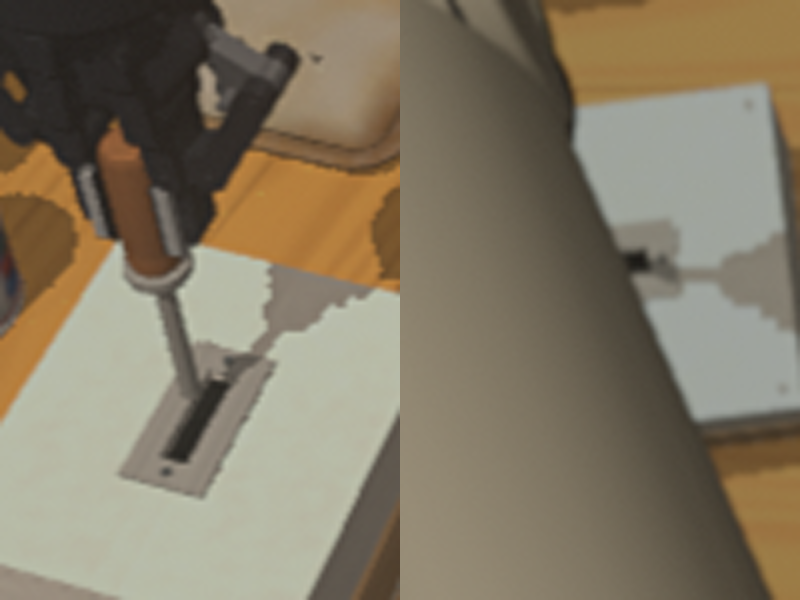

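The picture shows the key held over the slot: collar at about scene (204,259), tip at about (212,289), slot running from (219,286) to (208,304). I'll overlay the expected geometry to measure the offset.

```bash
cat >> h.py <<'E'
def overlay(img,n,key,slot,x0,y0,k,w,h,out,tilt=(0,0)):
    im=cv2.resize(img[y0:y0+h,x0:x0+w],None,fx=k,fy=k,interpolation=cv2.INTER_CUBIC)
    P=lambda p:tuple(int(round(v)) for v in ((proj(n,p)-[x0,y0]+.5)*k-.5))
    th=np.linspace(0,2*np.pi,40)
    ax=np.array([tilt[0],tilt[1],1.])
    for z,r in((0,.004),(.075,.013),(.081,.013),(.143,.011)):
        pts=[P(key+ax*z+r*np.array([np.cos(t),np.sin(t),0])) for t in th]
        cv2.polylines(im,[np.array(pts)],False,(0,255,0),1)
    pts=[P(np.r_[slot,.11]+BX*a*.006+BY*b*.023) for a,b in((1,1),(1,-1),(-1,-1),(-1,1),(1,1))]
    cv2.polylines(im,[np.array(pts)],False,(0,0,255),1)
    cv2.imwrite(out,im)
E
python3 - <<'E'
from h import *
s=cv2.imread("pics/scene2.png")
e=ctrl.sense()["eef_pos"];print(e)
overlay(s,"scene",np.array([e[0],e[1],e[2]-.093]),SLOT,175,215,8,80,75,"pics/ov.png")
i=cv2.imread("pics/ov.png");print(i.shape)
E
```

```text
[0.6002 0.1081 0.2185]
(600, 640, 3)
```

View pics/ov.png

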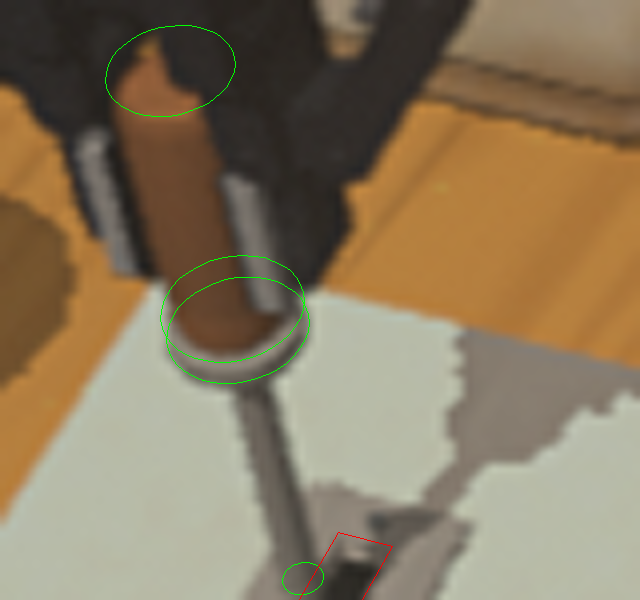

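The overlay agrees to within about 1 mm and the key is upright. I'll insert it with force watching.

```bash
cat >> h.py <<'E'
def force(n=4):
    f=[]
    for _ in range(n): ctrl.pause(.01); f.append(ctrl.sense()["wrist_force"])
    return np.mean(f,0)
def pos(dy,depth,dx=0): # TCP for rod tip at box offsets, depth below slot mouth
    p=np.r_[SLOT,.203-depth]+BY*dy+BX*dx; return p
def descend(dy,d0,d1,step,f0,lim,v=.03,dx=0,lat=4.):
    """step down; stop at lim N of reaction. returns depth, force"""
    d=d0
    while d<d1-1e-6:
        d=min(d+step,d1); ctrl.line_to(pos(dy,d,dx),v=v); f=force()-f0
        if f[2]>lim or np.hypot(f[0],f[1])>lat: break
    return d,f
E
python3 - <<'E'
from h import *
f0=force(10);np.save("f0.npy",f0);print(f0)
ctrl.line_to(pos(0,-.004),v=.05);print(force()-f0)
print(descend(0,-.004,.016,.002,f0,2.5)); s=st()
print(pos(0,.016)-s["eef_pos"])
E
```

```text
[ 0.2846  0.1675 -0.8141]
[ 0.1591 -0.064   0.303 ]
(0.016, array([-0.0777,  0.1236,  0.1105]))
 11.82 [0.5999 0.108  0.1869] F [ 0.3722 -0.0274 -0.9923] T [-0.0016 -0.0599  0.0044] g 0.0205 58.7
[0.0001 0.     0.0001]
```

It went in freely. Now the probing.

```bash
python3 - <<'E'
from h import *
f0=np.load("f0.npy")
for dy in (0,.012,-.012):
    ctrl.line_to(pos(dy,.016),v=.06)
    d,f=descend(dy,.016,.047,.002,f0,2.2); print(dy,d,f,ctrl.sense()["time"],pos(dy,d)-ctrl.sense()["eef_pos"])
    if f[2]>2.2 or np.hypot(*f[:2])>4: break
    ctrl.line_to(pos(dy,.016),v=.08)
E
```

```text
0 0.047 [-0.1479  0.2364  0.2543] 16.6 [ 0. -0.  0.]
0.012 0.022000000000000006 [ 0.0114 -0.1197  2.3415] 18.3417 [-0.0002 -0.0001 -0.0002]
```

Tab found at +12 mm, about 21–22 mm deep. I'll press it gently.

```bash
python3 - <<'E'
from h import *
f0=np.load("f0.npy"); d=.022; a=ctrl.grab_frame("scene").astype(int)
while d<.0287:
    d+=.0007; ctrl.line_to(pos(.012,d),v=.02); f=force()-f0
    im=ctrl.grab_frame("scene"); ch=(np.abs(im.astype(int)-a).max(2)>40)[330:400,150:270].sum()
    print(round(d*1e3,1),f,ch)
    if f[2]>9.5 or ch>150: break
ctrl.pause(.4); st()
cv2.imwrite("pics/scene3.png",ctrl.grab_frame("scene"))
i=cv2.imread("pics/scene3.png")[180:420,100:360]; cv2.imwrite("pics/c3.png",cv2.resize(i,None,fx=2.5,fy=2.5))
E
```

```text
22.7 [-0.2295  0.0483  5.4285] 0
23.4 [ 0.4301 -0.1546  5.5104] 0
24.1 [ 0.2046 -0.2752  5.6889] 0
24.8 [0.1547 0.1522 6.3825] 0
25.5 [-0.2937 -0.0545  7.2977] 0
26.2 [-0.5037 -0.1796  7.7615] 0
26.9 [0.2053 0.2373 7.0773] 719
 21.12 [0.5988 0.12   0.1765] F [0.2211 0.1017 5.8692] T [ 0.0554 -0.1688 -0.0279] g 0.0206 59.4
```

View pics/c3.png

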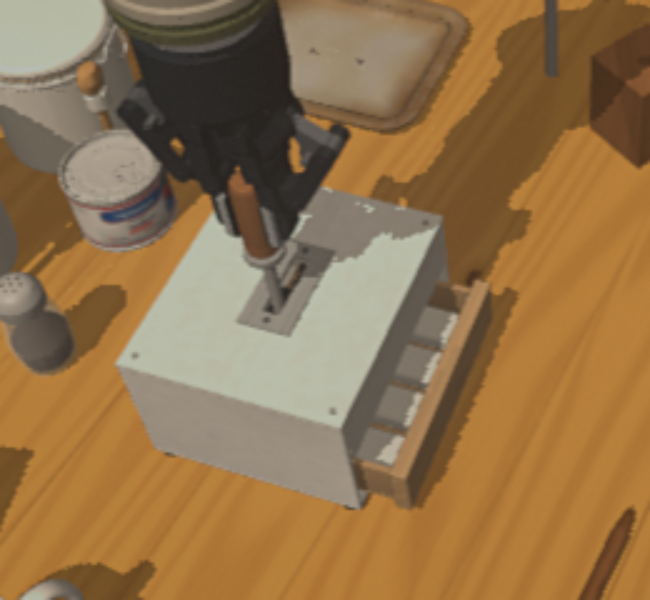

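The picture shows the drawer front sprung out (about (275,340) in the full frame). I'll withdraw the key and return it, with a force guard at the hole.

```bash
python3 - <<'E'
from h import *
ctrl.line_to(pos(.012,-.037),v=.08); st("out")
ctrl.move_pose([*KEY,.24],quat(YAW)); ctrl.line_to([*KEY,.185],v=.08); ctrl.pause(.2)
f0=force(8);print(f0)
z=.185
while z>.1065:
    z-=.003 if z>.16 else .005; ctrl.line_to([*KEY,z],v=.04); f=force(3)-f0
    if f[2]>3 or np.hypot(f[0],f[1])>4: break
print(z,f); st()
cv2.imwrite("pics/scene4.png",ctrl.grab_frame("scene"))
E
```

```text
out 22.12 [0.5983 0.1197 0.2394] F [ 0.0118 -0.8985 -1.6125] T [-0.0196 -0.0442  0.0104] g 0.0205 58.8
[ 0.0165  0.0271 -0.4796]
0.10299999999999992 [-0.2017  0.2854  0.1434]
 30.32 [ 0.4788 -0.2109  0.1028] F [-0.9958  0.1403 -0.432 ] T [-0.0687 -0.0185  0.0025] g 0.0207 58.7
```

```bash
python3 - <<'E'
from h import *
f0=force(8); z=.103
while z>.096:
    z-=.0007; ctrl.line_to([*KEY,z],v=.02); f=force(3)-f0
    if f[2]>3: break
print(z,f)
ctrl.move_gripper(.05); ctrl.pause(.2); st("open")
ctrl.line_to([*KEY,.2],v=.1); ctrl.line_to([*KEY,.28],v=.2); s=st("away")
ctrl.move_pose([.40,-.40,.30],quat(YAW)); st("clear")
im=ctrl.grab_frame("scene"); cv2.imwrite("pics/scene5.png",im)
cv2.imwrite("pics/c5.png",cv2.resize(im[120:400,140:460],None,fx=2.1,fy=2.1,interpolation=cv2.INTER_CUBIC))
a=cv2.imread("pics/scene0.png")[165:250,330:385].astype(int); print("diff to start near stand",np.abs(a-im[165:250,330:385]).max(2).mean())
E
```

```text
0.10019999999999997 [-1.8145  0.6746  5.3146]
open 32.13 [ 0.479  -0.211   0.1002] F [-0.2556 -0.2723 -0.998 ] T [ 0.0007  0.014  -0.026 ] g 0.0498 0.0
away 33.83 [ 0.4789 -0.211   0.2798] F [ 0.0066 -0.1113 -1.5958] T [0.0852 0.0118 0.0004] g 0.0498 0.0
clear 34.67 [ 0.4003 -0.3992  0.2993] F [ 1.0287  0.9148 -0.0551] T [0.0099 0.0114 0.0465] g 0.0499 0.0
diff to start near stand 1.6312299465240643
```

View pics/c5.png

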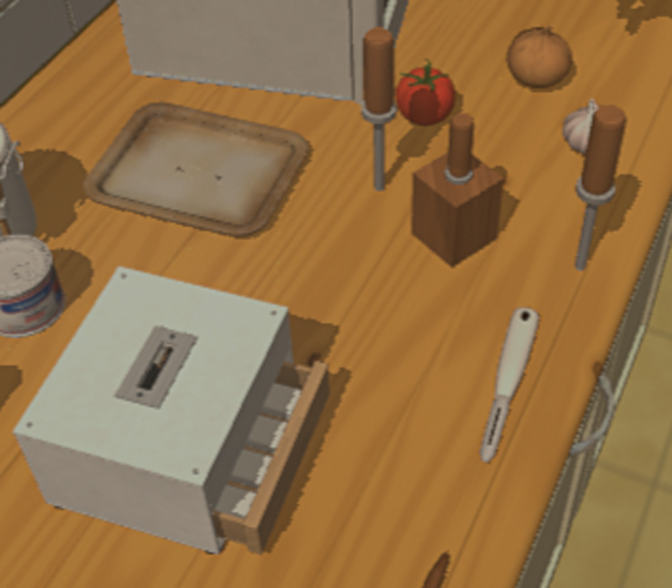

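The picture shows the key home in its stand (about scene (359,190), same as at the start), the drawer open and the arm clear. I'm handing in.

```bash
python3 -c "
from rig import ctrl
print(ctrl.sign_off())"
```

```text
the job is handed in; nothing more can be done
None
```

The drawer sprang open with at most about 8 N measured on the tab, the key is back home in its stand, and the job was handed in at about 35 s with the arm clear.

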